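Sweep the rind ends off the cutting board into the scrap pan

TASK

The cheese has been portioned: clear the cutting board by sweeping the three rind ends off its end into the empty scrap pan with your fingertips, not into the pan of wrapped portions. Slide them along the board, do not pick them up, and leave the cut wedge, the knife and the loose things on the bench around it where they are.

Things in the scene. Friction and masses are not known exactly. Their poses are not given: they have to be found in the camera images.
- station: cutting station, fixed: a flat white plastic board, 330 mm (its x) by 400 mm (its y), without a raised edge, on a stainless frame. Origin on the bench below the middle of the board, z up, y along the board's long side; the board's top is 95 mm above the bench. A steel pan hangs in the frame at each end (+y and -y), tucked 14 mm under the board's end edge, which lies at y = +200 or -200 mm; the frame ends at y = +-368 mm and is lower than the board.
- scrap_pan: the empty stainless pan, fixed, 325 x 172 mm outside and 65 mm deep with 4 mm walls, long side along the end of the board; at the board's +y or -y end. Origin at the centre of its underside, 5 mm above the bench, 272 mm from the middle of the board; axes as the station's. Its rim is 25 mm lower than the board's top, so that what is pushed off the board's end drops in.
- portion_pan: the same pan at the other end of the board, filled with paper-wrapped wedge-shaped portions up to 46 mm above its underside. Origin and axes as for the scrap pan.
- rind_1: a short end of hard cheese rind, a slightly bowed block about 44 x 26 mm and 20 mm high, brown crust on one long side and pale cheese behind it, 17 to 34 g. Origin at its middle (10 mm above the board at the start); z up, y along its length, x towards the crust. It slides when pushed and does not roll.
- rind_2: a short end of hard cheese rind, a slightly bowed block about 40 x 28 mm and 20 mm high, brown crust on one long side and pale cheese behind it, 17 to 34 g. Origin at its middle (10 mm above the board at the start); z up, y along its length, x towards the crust. It slides when pushed and does not roll.
- rind_3: a short end of hard cheese rind, a slightly bowed block about 46 x 25 mm and 20 mm high, brown crust on one long side and pale cheese behind it, 17 to 34 g. Origin at its middle (10 mm above the board at the start); z up, y along its length, x towards the crust. It slides when pushed and does not roll.
- wedge: a cut wedge of cheese that stays, loose, on the board among the rind ends: 84 mm long, 36 mm wide at its crust end, tapering to a point, 40 mm high, 90 g. Origin in the middle of its length at its underside, y along its length towards the crust. It and the rind ends lie in four rows along the board's y, 62 mm apart (at about x = -93, -31, 31 and 93 mm of the station), one thing to a row in any order, within 75 mm of the board's middle line.
- knife: cheese knife that stays, lying flat along the far (+x) edge of the board, 295 mm long along its y, 30 mm wide, at most 18 mm high. Origin at its underside, 145 mm from the blade's tip (-y) and 150 mm from the end of the black handle (+y).
- half_wheel: half a cheese wheel on the bench behind the station, radius 100 mm, 85 mm high, cut face towards the robot. Origin at the underside, middle of the cut face.
- trier: cheese trier (T-shaped sampling borer) lying on the bench to the left, wooden cross grip 108 mm long along its x and a steel bore 155 mm long along its y, 18 mm high. Origin under the middle of the grip.
- brush: wooden rind brush lying on the bench to the right, 55 mm (its x) by 150 mm (its y), 40 mm high. Origin at the centre of its underside.
- seal_stamp: upright seal stamp on the bench behind the station, brass foot 34 mm across, wooden grip, 86 mm high in all. Origin at the centre of its underside.

How it is judged:
By the outcome, as a careful person would: the job done as asked, in the order asked, and still so for the second after the job is handed in, with the robot touching nothing.
It also fails if it takes over 70 s, if anything falls off the work surface, if the arm or the gripper's body presses on something with over 40 N, if the wrist force passes 120 N, or if a joint passes its speed limit or range.

ROBOT

A 6-joint arm with a two-finger parallel gripper is mounted at the origin on the work surface. World frame = base frame: x ahead of the robot, y to its left, z up, the work surface at z = 0. Lengths are in m, angles in rad, forces in N, time in s.
With the tool pointing down it reaches from about 0.225 to 0.875 m from the base axis. Payload 3.4 kg.
Tool frame: the origin (TCP) lies at the very end of the fingers, on their centre line; the grasp point (between the pads) lies 19 mm behind it (manip.grasp_offset is the distance from the TCP to the grasp point, in m); x points along the fingers, y is the direction in which the jaws open and shut, and the axes are right-handed (so a half turn about x gives the same grasp; the last joint's range is limited). The gripper opens to 85 mm and grips with 20 to 120 N. Pads are 22 mm wide; open, the fingers measure 114 mm over their backs; the gripper's body (76 mm by 85 mm) begins 54 mm behind the grasp point. The pads swing forward as they close: fully open they stand 13 mm farther back than shut.
Start: joints at [1.118, 0.276, 1.505, -0, 1.361, -0.121], TCP at [0.187, 0.544, 0.231] pointing down, gripper open.
Joint ranges: [-2.89, 2.89], [-0.75, 2.08], [0.22, 2.7], [-1.18, 4.32], [0.11, 2.71], [-2.7, 2.7]. Speed limits (rad/s): [2.57, 2.57, 3.14, 3.14, 3.14, 3.14].

INTERFACE

Orientations are given as a unit quaternion [w, x, y, z].
In Python, from rig import manip gives the robot as it stands.
- The arm moves only by the tool step_arm, never from a script. Its argument "increments" is a list of rows, each an object with "grip": the opening, from 0 (shut) to 1 (fully open); "delta_pos": the shift along the world's x, y, z in m, a list of three; "twist": the turn about the world's z in degrees. A call has 1 to 10 rows; each row shifts and turns the commanded pose from where the row before left it; what a row does not reach is not made up. A row lasts 1/12 s, in which the tool goes at most 41.7 mm and 7.16 degrees, less where a joint would pass 70% of its speed; a pose out of reach is approached as far as the arm can. A call with a gripper value outside its range is refused whole. The fingers move at their own pace and stop on an object; "force" is the grip in N (left out, the last holds). Time passes only in rows, so rows that do not move let the fingers close. It gives the time, the measured TCP pose, the force and the opening at its end, in the units of the state.
- manip.get_state(): the state, without advancing time (a new reading comes with each control period).
- manip.get_image(name): name is "side" or "top" or "wrist"; returns a dict with "img" (480x640x3 uint8, red, green, blue), "fx", "fy", "cx", "cy" (pixels), "D" ([k1, k2, p1, p2, k3] as OpenCV has them; the pictures are not rectified), "rvec" (rotation vector, rad) and "tvec" (3), from world to camera coordinates, as OpenCV has them; the wrist camera has in their place "mount" (4x4, takes a point from camera to tool coordinates, whose origin is the TCP and whose axes are the tool frame's). Camera axes: x right, y down, z forward; pixel columns grow to the right and rows downward; lengths in m; the calibration is good to about 2 mm. A picture is of the moment at which its call begins: read the wrist's pose just before it. There is no depth.
- manip.sign_off(): hands the job in, once; it reports no verdict.
The state is a dict: "clock": time; "qpos": joint angles; "qd": joint speeds; "effort": joint torques, N m; "position": TCP position; "ee_rot": TCP orientation; "contact_force": force on the tool from outside, world axes, zero at the start; "moment": the same for the moment, N m; "width": finger opening in m.
Only numpy, scipy, OpenCV 4.12 (cv2) and the standard library are available. Lean on these libraries where they do the work, as an engineer would, in place of code of your own. Each camera call takes 0.05 s, during which the arm holds its last target. There are 200 camera calls.

## Working session

There is one attempt and no reset: what is moved stays moved. The work goes in short steps, Python scripts to look and compute and a tool call to move; the robot and the scene stay as the last step left them, time stands still between calls to the robot, and variables do not carry over. Pictures are saved under pics/ and viewed, about 8 in all and at most 12, crops included, and the job is handed in when it is done.

Besides the shell and the picture viewer there is one more tool, called after ">>>" by a JSON object that holds its "name" and its "arguments". step_arm: Moves the arm, as the interface text tells. Its arguments: {"type":"object","properties":{"increments":{"type":"array"},"force":{"type":"number"}},"required":["increments"]}

```bash
mkdir -p pics
cat > h.py <<'E'
import numpy as np, cv2
from rig import manip
def shot(name,fn):
    d=manip.get_image(name); cv2.imwrite(fn,cv2.cvtColor(d['img'],cv2.COLOR_RGB2BGR)); np.save(fn[:-4]+'.npy',d,allow_pickle=True); return d
def K(d): return np.array([[d['fx'],0,d['cx']],[0,d['fy'],d['cy']],[0,0,1.]])
def to_world(d,px,z):
    p=cv2.undistortPoints(np.array(px,float).reshape(-1,1,2),K(d),np.array(d['D'],float)).reshape(-1,2)
    R=cv2.Rodrigues(np.array(d['rvec'],float))[0]; t=np.array(d['tvec'],float).ravel()
    c=-R.T@t; r=np.c_[p,np.ones(len(p))]@R
    return c+r*((z-c[2])/r[:,2])[:,None]
def to_px(d,P):
    return cv2.projectPoints(np.array(P,float).reshape(-1,1,3),np.array(d['rvec'],float),np.array(d['tvec'],float),K(d),np.array(d['D'],float))[0].reshape(-1,2)
E
python3 - <<'E'
from h import *
shot('top','pics/top1.png'); shot('side','pics/side1.png'); s=manip.get_state(); print(s)
E
```

```text
{'clock': 0.1, 'qpos': array([ 1.11801691e+00,  2.76517326e-01,  1.50605047e+00,  9.87399307e-06,
        1.36070009e+00, -1.20970405e-01]), 'qd': array([ 0.00028818, -0.00136733, -0.00339977,  0.00114813, -0.00069996,
       -0.00061627]), 'effort': array([ 1.50432712e-03, -4.17698944e+01, -2.46405637e+01, -1.39333503e-05,
        5.81656059e-03,  1.26334203e-05]), 'position': array([0.18707665, 0.54319427, 0.23051694]), 'ee_rot': array([ 0.69722654,  0.11620835,  0.69756827, -0.11734258]), 'contact_force': array([0.20699485, 0.69066196, 0.11948821]), 'moment': array([-0.04275707, -0.0254792 ,  0.01447602]), 'width': 0.08531562761922379}
```

View pics/top1.png

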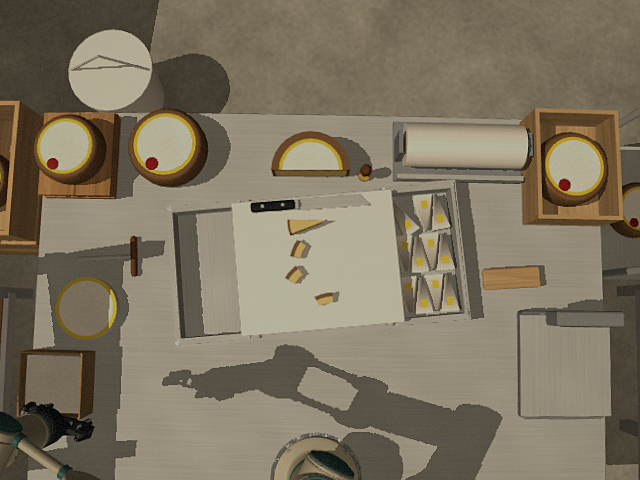

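View pics/side1.png

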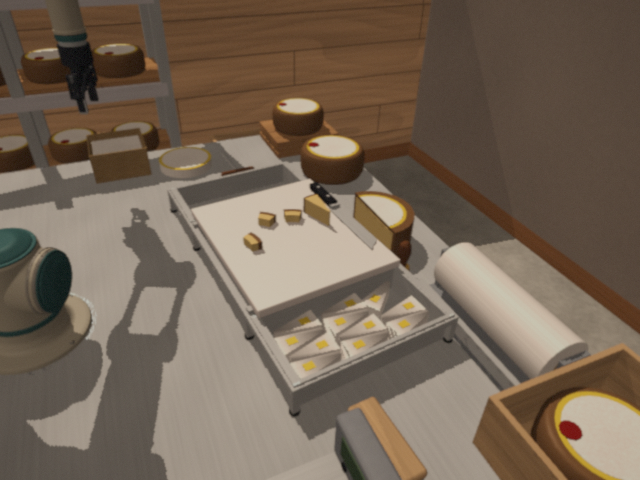

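The top view shows the station with the empty pan on the left (+y end, px ~210,270). The wedge is at (307,226), and the rinds are at (299,249), (295,274) and (326,298). I'll zoom in to measure them.

Run:
```python
from h import *
im=cv2.imread('pics/top1.png')
c=cv2.resize(im[180:345,225:415],None,fx=4.2,fy=3.6*4.2/3.6*0+4.2*0.85 if 0 else 3.6*0+3.6,interpolation=cv2.INTER_CUBIC) if 0 else cv2.resize(im[183:343,225:415],None,fx=3.7,fy=3.7,interpolation=cv2.INTER_CUBIC)
cv2.imwrite('pics/crop1.png',c)
# board corners: white mask
hsv=cv2.cvtColor(im,cv2.COLOR_BGR2HSV)
d=np.load('pics/top1.npy',allow_pickle=True).item()
for u,v in [(215,270),(315,210),(315,320),(250,300),(420,330)]: print(im[v,u],to_world(d,[(u,v)],.095)[0].round(3))
```

```text
[133 150 157] [0.52  0.256 0.095]
[154 178 183] [0.673 0.013 0.095]
[155 177 182] [0.403 0.009 0.095]
[154 178 181] [0.448 0.168 0.095]
[127 145 156] [ 0.382 -0.247  0.095]
```

View pics/crop1.png

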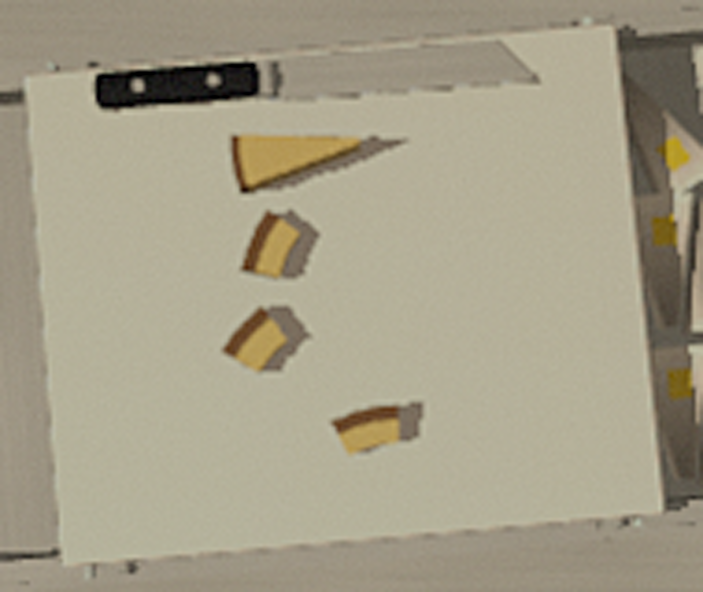

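```bash
cat > meas.py <<'E'
from h import *
from scipy.spatial.transform import Rotation as Ro
S=3.7; O=np.array([225,183])
def seg(im):
    hsv=cv2.cvtColor(im,cv2.COLOR_BGR2HSV); m=((hsv[...,1]>75)).astype(np.uint8)
    n,l,st,c=cv2.connectedComponentsWithStats(m); return [(l==i) for i in range(1,n) if 25<st[i,4]<500 and 238<c[i,0]<400 and 195<c[i,1]<330]
E
python3 - <<'E'
from meas import *
d=np.load('pics/top1.npy',allow_pickle=True).item(); im=cv2.imread('pics/top1.png')
c=np.array([(25,78),(613,27),(663,510),(63,563)])/S+O-.3
W=to_world(d,c,.095); print(W.round(4)); print([np.linalg.norm(W[i]-W[i-1]).round(3) for i in range(4)])
ctr=W.mean(0)[:2]; yv=(W[0]-W[1]+W[3]-W[2])[:2]; yaw=np.arctan2(-yv[0],yv[1]); print('ctr',ctr,'yaw',np.degrees(yaw))
R=np.array([[np.cos(yaw),-np.sin(yaw)],[np.sin(yaw),np.cos(yaw)]])
np.savez('st.npz',ctr=ctr,R=R)
for m in seg(im):
    v,u=np.nonzero(m); hull=cv2.convexHull(np.c_[u,v].astype(np.int32)).reshape(-1,2)
    for z in (.095,.115):
        P=(to_world(d,hull,z)[:,:2]-ctr)@R*1000
        print(len(u),z,'x',P[:,0].min().round(),P[:,0].max().round(),'y',P[:,1].min().round(),P[:,1].max().round(),cv2.minAreaRect(P.astype(np.float32)))
    
s=manip.get_state(); M=Ro.from_quat(np.roll(s['ee_rot'],-1)).as_matrix(); print(M.round(3))
for p in [(31,-20),(93,0),(-93,0),(0,200),(0,300)]: print(p,(ctr+R@np.array(p)/1000).round(3))
E
```

```text
[[ 0.6849  0.2212  0.095 ]
 [ 0.7265 -0.1733  0.095 ]
 [ 0.4047 -0.2077  0.095 ]
 [ 0.3632  0.186   0.095 ]]
[np.float64(0.324), np.float64(0.397), np.float64(0.324), np.float64(0.396)]
ctr [0.54485    0.00654127] yaw 6.017376735930619
359 0.095 x 73.0 111.0 y -21.0 65.0 ((89.22562408447266, 22.875566482543945), (86.54456329345703, 37.35029983520508), 84.98127746582031)
359 0.115 x 71.0 108.0 y -21.0 64.0 ((86.62400817871094, 22.73046875), (85.3868179321289, 36.850643157958984), 84.98131561279297)
177 0.095 x 15.0 57.0 y 26.0 64.0 ((34.556434631347656, 43.49143981933594), (27.927331924438477, 41.156917572021484), 63.46626663208008)
177 0.115 x 13.0 55.0 y 25.0 64.0 ((32.686126708984375, 43.07056427001953), (27.55373764038086, 40.606346130371094), 63.46626663208008)
171 0.095 x -45.0 -6.0 y 39.0 81.0 ((-27.456375122070312, 58.109310150146484), (29.51595115661621, 37.942901611328125), 44.46226501464844)
171 0.115 x -46.0 -7.0 y 39.0 80.0 ((-28.497116088867188, 57.49288558959961), (29.121105194091797, 37.43531799316406), 44.462257385253906)
169 0.095 x -106.0 -78.0 y -30.0 12.0 ((-91.4742431640625, -10.334712982177734), (25.345439910888672, 42.6190185546875), 8.98198413848877)
169 0.115 x -106.0 -79.0 y -29.0 12.0 ((-91.65857696533203, -10.035530090332031), (25.006380081176758, 42.04888916015625), 8.98199462890625)
[[-0.001  0.326  0.945]
 [-0.002  0.945 -0.326]
 [-1.    -0.002 -0.   ]]
(31, -20) [ 0.578 -0.01 ]
(93, 0) [0.637 0.016]
(-93, 0) [ 0.452 -0.003]
(0, 200) [0.524 0.205]
(0, 300) [0.513 0.305]
```

>>> {"name": "step_arm", "arguments": {"increments": [{"grip":0,"delta_pos":[0.0196,-0.0266,-0.0015],"twist":-3.25},{"grip":0,"delta_pos":[0.0196,-0.0266,-0.0015],"twist":-3.25},{"grip":0,"delta_pos":[0.0196,-0.0266,-0.0015],"twist":-3.25},{"grip":0,"delta_pos":[0.0196,-0.0266,-0.0015],"twist":-3.25},{"grip":0,"delta_pos":[0.0196,-0.0266,-0.0015],"twist":-3.25},{"grip":0,"delta_pos":[0.0196,-0.0266,-0.0015],"twist":-3.25},{"grip":0,"delta_pos":[0.0196,-0.0266,-0.0015],"twist":-3.25},{"grip":0,"delta_pos":[0.0196,-0.0266,-0.0015],"twist":-3.25},{"grip":0,"delta_pos":[0.0196,-0.0266,-0.0015],"twist":-3.25},{"grip":0,"delta_pos":[0.0196,-0.0266,-0.0015],"twist":-3.25}]}}

```text
clock: 0.93
position: [0.3837, 0.2761, 0.216]
ee_rot: [0.636, 0.308, 0.637, -0.308]
contact_force: [1.3, 0.3, -0.6]
width: -0.0001
```

>>> {"name": "step_arm", "arguments": {"increments": [{"grip":0,"delta_pos":[0.0196,-0.0266,-0.0015],"twist":-3.25},{"grip":0,"delta_pos":[0.0196,-0.0266,-0.0015],"twist":-3.25},{"grip":0,"delta_pos":[0.0196,-0.0266,-0.0015],"twist":-3.25},{"grip":0,"delta_pos":[0.0196,-0.0266,-0.0015],"twist":-3.25},{"grip":0,"delta_pos":[0.0196,-0.0266,-0.0015],"twist":-3.25},{"grip":0,"delta_pos":[0.0196,-0.0266,-0.0015],"twist":-3.25},{"grip":0,"delta_pos":[0.0196,-0.0266,-0.0015],"twist":-3.25},{"grip":0,"delta_pos":[0.0196,-0.0266,-0.0015],"twist":-3.25},{"grip":0,"delta_pos":[0.0196,-0.0266,-0.0015],"twist":-3.25},{"grip":0,"delta_pos":[0,0,0],"twist":-3.25}]}}

```text
clock: 1.77
position: [0.5634, 0.0332, 0.2018]
ee_rot: [0.525, 0.475, 0.522, -0.475]
contact_force: [0.6, 0.8, 0.2]
width: -0.0002
```

>>> {"name": "step_arm", "arguments": {"increments": [{"grip":0,"delta_pos":[0.0153,-0.0232,0],"twist":0.4},{"grip":0,"delta_pos":[0,0,-0.025],"twist":0},{"grip":0,"delta_pos":[0,0,-0.025],"twist":0},{"grip":0,"delta_pos":[0,0,-0.02],"twist":0},{"grip":0,"delta_pos":[0,0,-0.01],"twist":0},{"grip":0,"delta_pos":[0,0,-0.006],"twist":0},{"grip":0,"delta_pos":[0,0,0],"twist":0},{"grip":0,"delta_pos":[0,0,0],"twist":0}]}}

```text
clock: 2.43
position: [0.5756, 0.0152, 0.1174]
ee_rot: [0.527, 0.472, 0.527, -0.471]
contact_force: [0.0, -0.7, -0.1]
width: 0.0002
```

Run:
```python
from h import *
d=shot('top','pics/top2.png'); im=cv2.imread('pics/top2.png'); cv2.imwrite('pics/crop2.png',cv2.resize(im[183:343,165:380],None,fx=3.6,fy=3.6,interpolation=cv2.INTER_CUBIC))
print(manip.get_state()['position'])
```

```text
[0.57592817 0.01510147 0.11795484]
```

View pics/crop2.png

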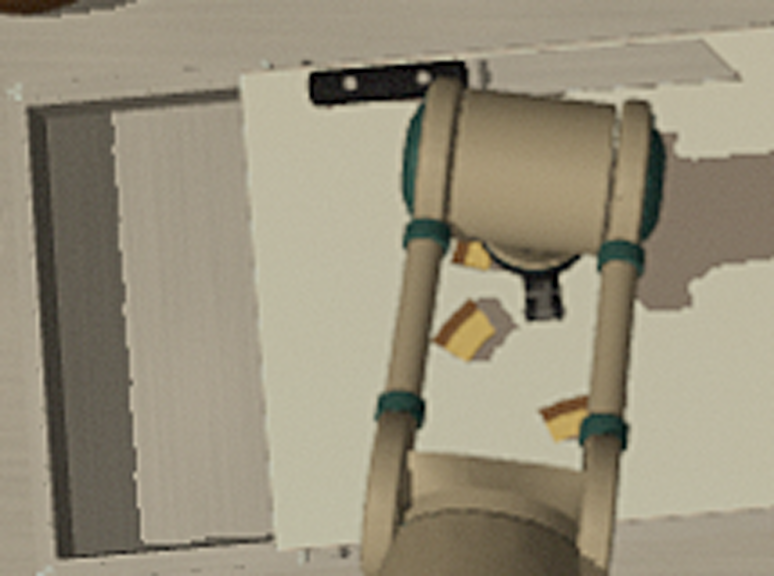

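The arm is behind the near rind (crop 470,255) and nothing has shifted. Next: lower to 5 mm above the board and push the row-31 rind.

>>> {"name": "step_arm", "arguments": {"increments": [{"grip":0,"delta_pos":[0.001,-0.004,-0.008],"twist":0},{"grip":0,"delta_pos":[0,0,-0.007],"twist":0},{"grip":0,"delta_pos":[0,0,-0.003],"twist":0},{"grip":0,"delta_pos":[0,0,0],"twist":0},{"grip":0,"delta_pos":[-0.0005,0.005,0],"twist":0},{"grip":0,"delta_pos":[-0.0005,0.005,0],"twist":0},{"grip":0,"delta_pos":[-0.0005,0.005,0],"twist":0},{"grip":0,"delta_pos":[-0.0005,0.005,0],"twist":0},{"grip":0,"delta_pos":[-0.0005,0.005,0],"twist":0},{"grip":0,"delta_pos":[-0.0005,0.005,0],"twist":0}]}}

```text
clock: 3.32
position: [0.573, 0.0418, 0.099]
ee_rot: [0.527, 0.471, 0.527, -0.471]
contact_force: [0.6, 0.3, 0.4]
width: 0.0004
```

>>> {"name": "step_arm", "arguments": {"increments": [{"grip":0,"delta_pos":[-0.0009,0.009,0],"twist":0},{"grip":0,"delta_pos":[-0.0009,0.009,0],"twist":0},{"grip":0,"delta_pos":[-0.0009,0.009,0],"twist":0},{"grip":0,"delta_pos":[-0.0009,0.009,0],"twist":0},{"grip":0,"delta_pos":[-0.0009,0.009,0],"twist":0},{"grip":0,"delta_pos":[-0.0009,0.009,0],"twist":0},{"grip":0,"delta_pos":[-0.0009,0.009,0],"twist":0},{"grip":0,"delta_pos":[-0.0009,0.009,0],"twist":0},{"grip":0,"delta_pos":[-0.0009,0.009,0],"twist":0},{"grip":0,"delta_pos":[-0.0009,0.009,0],"twist":0}]}}

```text
clock: 4.15
position: [0.5639, 0.132, 0.0988]
ee_rot: [0.527, 0.471, 0.527, -0.471]
contact_force: [0.1, -0.3, 0.5]
width: 0.0002
```

Run:
```python
from h import *
d=shot('side','pics/side2.png'); im=cv2.imread('pics/side2.png'); cv2.imwrite('pics/s2c.png',cv2.resize(im[120:320,150:420],None,fx=2.9,fy=2.9,interpolation=cv2.INTER_CUBIC))
print(manip.get_state()['position'])
```

```text
[0.5636551  0.13360244 0.09883095]
```

View pics/s2c.png

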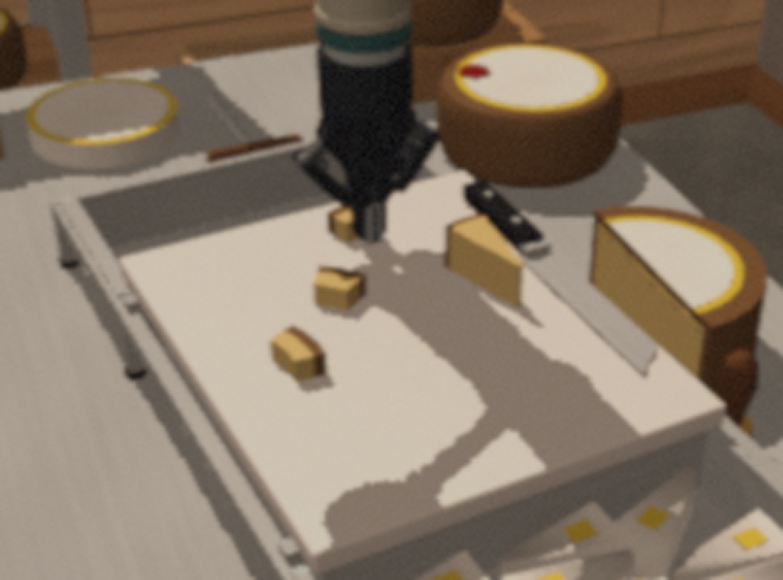

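The rind is ahead of the finger, shifted slightly toward -x (crop 345,222). The wedge and the other rinds haven't moved. I'll back off, re-centre about 7 mm toward -x, and keep pushing.

>>> {"name": "step_arm", "arguments": {"increments": [{"grip":0,"delta_pos":[0.001,-0.008,0],"twist":0},{"grip":0,"delta_pos":[-0.004,0,0],"twist":0},{"grip":0,"delta_pos":[-0.004,0,0],"twist":0},{"grip":0,"delta_pos":[-0.0009,0.009,0],"twist":0},{"grip":0,"delta_pos":[-0.0009,0.009,0],"twist":0},{"grip":0,"delta_pos":[-0.0009,0.009,0],"twist":0},{"grip":0,"delta_pos":[-0.0009,0.009,0],"twist":0},{"grip":0,"delta_pos":[-0.0009,0.009,0],"twist":0},{"grip":0,"delta_pos":[-0.0009,0.009,0],"twist":0},{"grip":0,"delta_pos":[-0.0009,0.009,0],"twist":0}]}}

```text
clock: 5.03
position: [0.5506, 0.1873, 0.0989]
ee_rot: [0.527, 0.471, 0.527, -0.471]
contact_force: [-0.3, 0.1, 0.8]
width: 0.0001
```

>>> {"name": "step_arm", "arguments": {"increments": [{"grip":0,"delta_pos":[-0.0009,0.009,0],"twist":0},{"grip":0,"delta_pos":[-0.0009,0.009,0],"twist":0},{"grip":0,"delta_pos":[-0.0009,0.009,0],"twist":0},{"grip":0,"delta_pos":[-0.0009,0.009,0],"twist":0},{"grip":0,"delta_pos":[-0.0009,0.009,0],"twist":0},{"grip":0,"delta_pos":[0,0,0],"twist":0},{"grip":0,"delta_pos":[0,0,0],"twist":0}]}}

```text
clock: 5.62
position: [0.5461, 0.2315, 0.0988]
ee_rot: [0.527, 0.471, 0.527, -0.471]
contact_force: [-0.2, -0.8, -0.1]
width: 0.0001
```

Run:
```python
from h import *
d=shot('side','pics/side3.png'); im=cv2.imread('pics/side3.png'); a=im[120:320,150:420]
t=shot('top','pics/top3.png'); b=cv2.imread('pics/top3.png')[183:343,165:415]
a=cv2.resize(a,(390,290),interpolation=cv2.INTER_CUBIC); b=cv2.resize(b,(410,290),interpolation=cv2.INTER_CUBIC)
cv2.imwrite('pics/c3.png',np.hstack([a,b])); print(manip.get_state()['position'])
```

```text
[0.54619795 0.23082227 0.09878148]
```

View pics/c3.png

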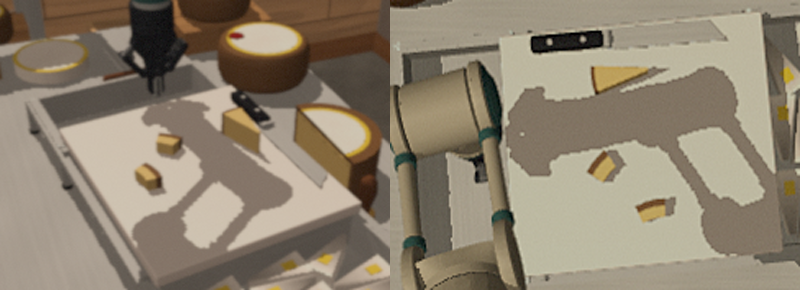

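The first rind is off the board, and the wedge and the other rinds are unmoved. Next is the rind in row -31.

>>> {"name": "step_arm", "arguments": {"increments": [{"grip":0,"delta_pos":[0,0,0.03],"twist":0},{"grip":0,"delta_pos":[0,0,0.03],"twist":0},{"grip":0,"delta_pos":[-0.0044,-0.0275,0],"twist":0},{"grip":0,"delta_pos":[-0.0044,-0.0275,0],"twist":0},{"grip":0,"delta_pos":[-0.0044,-0.0275,0],"twist":0},{"grip":0,"delta_pos":[-0.0044,-0.0275,0],"twist":0},{"grip":0,"delta_pos":[-0.0044,-0.0275,0],"twist":0},{"grip":0,"delta_pos":[-0.0044,-0.0275,0],"twist":0},{"grip":0,"delta_pos":[-0.0044,-0.0275,0],"twist":0},{"grip":0,"delta_pos":[-0.0044,-0.0275,0],"twist":0}]}}

```text
clock: 6.55
position: [0.5105, 0.0092, 0.159]
ee_rot: [0.527, 0.472, 0.527, -0.472]
contact_force: [0.0, 0.2, 0.7]
width: 0.0001
```

>>> {"name": "step_arm", "arguments": {"increments": [{"grip":0,"delta_pos":[0,0,0],"twist":0},{"grip":0,"delta_pos":[0,0,-0.02],"twist":0},{"grip":0,"delta_pos":[0,0,-0.018],"twist":0},{"grip":0,"delta_pos":[0,0,-0.008],"twist":0},{"grip":0,"delta_pos":[0,0,0],"twist":0}]}}

```text
clock: 6.97
position: [0.5094, 0.0113, 0.1111]
ee_rot: [0.526, 0.471, 0.528, -0.472]
contact_force: [-0.1, 0.7, -0.3]
width: -0.0003
```

>>> {"name": "step_arm", "arguments": {"increments": [{"grip":0,"delta_pos":[0.001,0,-0.008],"twist":0},{"grip":0,"delta_pos":[0,0,-0.0035],"twist":0},{"grip":0,"delta_pos":[0,0,0],"twist":0},{"grip":0,"delta_pos":[-0.0008,0.008,0],"twist":0},{"grip":0,"delta_pos":[-0.0008,0.008,0],"twist":0},{"grip":0,"delta_pos":[-0.0008,0.008,0],"twist":0},{"grip":0,"delta_pos":[-0.0008,0.008,0],"twist":0},{"grip":0,"delta_pos":[-0.0008,0.008,0],"twist":0},{"grip":0,"delta_pos":[-0.0008,0.008,0],"twist":0},{"grip":0,"delta_pos":[-0.0008,0.008,0],"twist":0}]}}

```text
clock: 7.8
position: [0.5063, 0.0681, 0.1014]
ee_rot: [0.527, 0.471, 0.527, -0.471]
contact_force: [-0.2, 1.0, 0.6]
width: 0.0004
```

```bash
cat > look.py <<'E'
import sys
from h import *
n=sys.argv[1]
shot('side',f'pics/side{n}.png'); a=cv2.imread(f'pics/side{n}.png')[120:320,150:420]
shot('top',f'pics/top{n}.png'); b=cv2.imread(f'pics/top{n}.png')[183:343,165:415]
a=cv2.resize(a,(390,290),interpolation=cv2.INTER_CUBIC); b=cv2.resize(b,(410,290),interpolation=cv2.INTER_CUBIC)
cv2.imwrite(f'pics/c{n}.png',np.hstack([a,b])); p=manip.get_state()['position']
s=np.load('st.npz'); print(p,(p[:2]-s['ctr'])@s['R'])
E
python3 look.py 4
```

```text
[0.5061005  0.06848834 0.10135515] [-0.03204208  0.06566787]
```

View pics/c4.png

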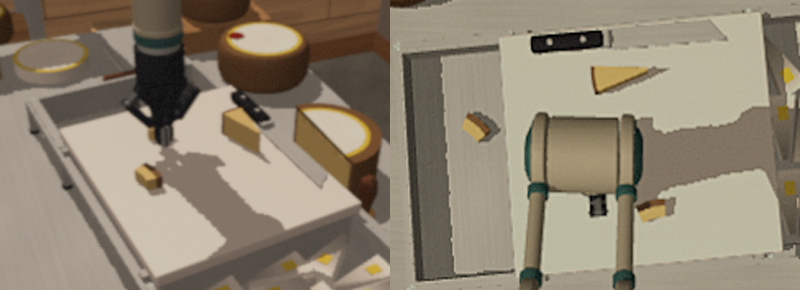

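The first rind is in the scrap pan (right view 477,126), and the second is ahead of the finger, drifting slightly to -x. I'll re-centre and push it through.

>>> {"name": "step_arm", "arguments": {"increments": [{"grip":0,"delta_pos":[0.001,-0.008,-0.0015],"twist":0},{"grip":0,"delta_pos":[-0.0035,0,0],"twist":0},{"grip":0,"delta_pos":[-0.0035,0,0],"twist":0},{"grip":0,"delta_pos":[-0.0009,0.009,0],"twist":0},{"grip":0,"delta_pos":[-0.0009,0.009,0],"twist":0},{"grip":0,"delta_pos":[-0.0009,0.009,0],"twist":0},{"grip":0,"delta_pos":[-0.0009,0.009,0],"twist":0},{"grip":0,"delta_pos":[-0.0009,0.009,0],"twist":0},{"grip":0,"delta_pos":[-0.0009,0.009,0],"twist":0},{"grip":0,"delta_pos":[-0.0009,0.009,0],"twist":0}]}}

```text
clock: 8.73
position: [0.494, 0.1233, 0.0998]
ee_rot: [0.527, 0.471, 0.527, -0.471]
contact_force: [-0.6, -0.5, -0.5]
width: 0.0
```

```bash
python3 look.py 5
```

```text
[0.49393997 0.12367102 0.09983616] [-0.03835081  0.12182128]
```

View pics/c5.png

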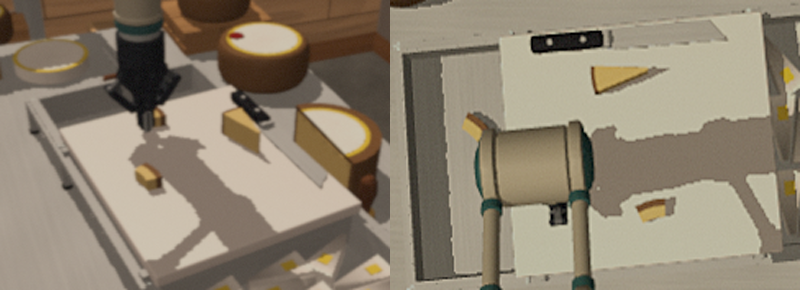

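Run:
```python
from h import *
s=np.load('st.npz')
for n in (4,5):
    d=np.load(f'pics/side{n}.npy',allow_pickle=True).item(); im=cv2.imread(f'pics/side{n}.png'); h=cv2.cvtColor(im,cv2.COLOR_BGR2HSV)
    m=((h[...,1]>75)&(h[...,2]>60)).astype(np.uint8); k,l,st,c=cv2.connectedComponentsWithStats(m)
    for i in range(1,k):
        if 240<c[i,0]<270 and 185<c[i,1]<220 and st[i,4]>8:
            x,y,w,hh,_=st[i]; px=[(x,y),(x+w,y),(x,y+hh),(x+w,y+hh)]
            print(n,st[i],((to_world(d,px[:2],.115)[:,:2]-s['ctr'])@s['R']).round(3).tolist(),((to_world(d,px[2:],.095)[:,:2]-s['ctr'])@s['R']).round(3).tolist())
```

```text
4 [253 207   5  10  40] [[-0.04, 0.106], [-0.029, 0.101]] [[-0.046, 0.095], [-0.036, 0.09]]
5 [256 193   9  15  95] [[-0.007, 0.163], [0.012, 0.152]] [[-0.024, 0.129], [-0.004, 0.118]]
```

The second rind now sits about 16 mm to the +x side of the finger. I'll back off, re-centre, and push again.

>>> {"name": "step_arm", "arguments": {"increments": [{"grip":0,"delta_pos":[0.0013,-0.0125,0],"twist":0},{"grip":0,"delta_pos":[0.0013,-0.0125,0],"twist":0},{"grip":0,"delta_pos":[0.008,0.0005,0],"twist":0},{"grip":0,"delta_pos":[0.008,0.0005,0],"twist":0},{"grip":0,"delta_pos":[0,0,0],"twist":0},{"grip":0,"delta_pos":[-0.0008,0.008,0],"twist":0},{"grip":0,"delta_pos":[-0.0008,0.008,0],"twist":0},{"grip":0,"delta_pos":[-0.0008,0.008,0],"twist":0},{"grip":0,"delta_pos":[-0.0008,0.008,0],"twist":0},{"grip":0,"delta_pos":[-0.0008,0.008,0],"twist":0}]}}

```text
clock: 9.67
position: [0.5082, 0.1394, 0.0998]
ee_rot: [0.527, 0.471, 0.527, -0.471]
contact_force: [0.5, -0.6, -0.1]
width: 0.0002
```

>>> {"name": "step_arm", "arguments": {"increments": [{"grip":0,"delta_pos":[-0.0008,0.008,0],"twist":0},{"grip":0,"delta_pos":[-0.0008,0.008,0],"twist":0}]}}

```text
clock: 9.83
position: [0.5068, 0.1552, 0.0998]
ee_rot: [0.527, 0.471, 0.527, -0.471]
contact_force: [0.3, -0.2, -0.0]
width: 0.0001
```

```bash
python3 look.py 6
```

```text
[0.50687994 0.15554553 0.09988253] [-0.02214073  0.15216367]
```

View pics/c6.png

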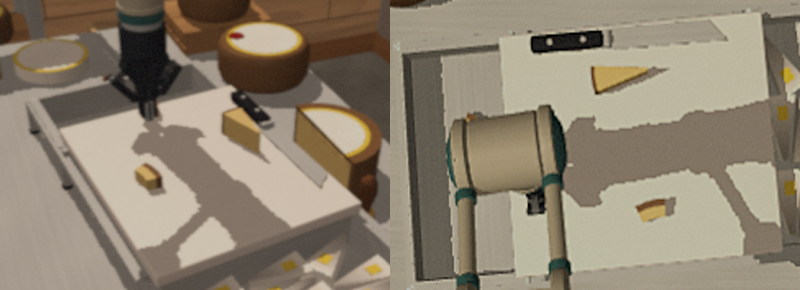

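The rind is now squarely behind the fingertip. I'll push it off the edge.

>>> {"name": "step_arm", "arguments": {"increments": [{"grip":0,"delta_pos":[-0.0009,0.009,0],"twist":0},{"grip":0,"delta_pos":[-0.0009,0.009,0],"twist":0},{"grip":0,"delta_pos":[-0.0009,0.009,0],"twist":0},{"grip":0,"delta_pos":[-0.0009,0.009,0],"twist":0},{"grip":0,"delta_pos":[-0.0009,0.009,0],"twist":0},{"grip":0,"delta_pos":[-0.0009,0.009,0],"twist":0},{"grip":0,"delta_pos":[-0.0009,0.009,0],"twist":0},{"grip":0,"delta_pos":[-0.0009,0.009,0],"twist":0},{"grip":0,"delta_pos":[0,0,0],"twist":0},{"grip":0,"delta_pos":[0,0,0],"twist":0}]}}

```text
clock: 10.77
position: [0.4998, 0.2266, 0.0998]
ee_rot: [0.527, 0.471, 0.527, -0.471]
contact_force: [0.5, 0.4, -0.7]
width: 0.0001
```

>>> {"name": "step_arm", "arguments": {"increments": [{"grip":0,"delta_pos":[0,0,0.03],"twist":0},{"grip":0,"delta_pos":[0,0,0.03],"twist":0},{"grip":0,"delta_pos":[-0.0051,-0.0352,0],"twist":0},{"grip":0,"delta_pos":[-0.0051,-0.0352,0],"twist":0},{"grip":0,"delta_pos":[-0.0051,-0.0352,0],"twist":0},{"grip":0,"delta_pos":[-0.0051,-0.0352,0],"twist":0},{"grip":0,"delta_pos":[-0.0051,-0.0352,0],"twist":0},{"grip":0,"delta_pos":[-0.0051,-0.0352,0],"twist":0},{"grip":0,"delta_pos":[-0.0051,-0.0352,0],"twist":0},{"grip":0,"delta_pos":[-0.0051,-0.0352,0],"twist":0}]}}

```text
clock: 11.6
position: [0.4583, -0.0575, 0.16]
ee_rot: [0.527, 0.471, 0.527, -0.471]
contact_force: [0.9, 0.5, 1.1]
width: 0.0005
```

>>> {"name": "step_arm", "arguments": {"increments": [{"grip":0,"delta_pos":[0,0,0],"twist":0},{"grip":0,"delta_pos":[0,0,-0.02],"twist":0},{"grip":0,"delta_pos":[0,0,-0.01],"twist":0},{"grip":0,"delta_pos":[0,0,0],"twist":0}]}}

```text
clock: 11.93
position: [0.4572, -0.0556, 0.128]
ee_rot: [0.525, 0.471, 0.528, -0.472]
contact_force: [-0.2, -0.3, 0.3]
width: 0.0
```

```bash
python3 look.py 7
```

```text
[ 0.45888892 -0.05552212  0.12979687] [-0.09199356 -0.05271012]
```

View pics/c7.png

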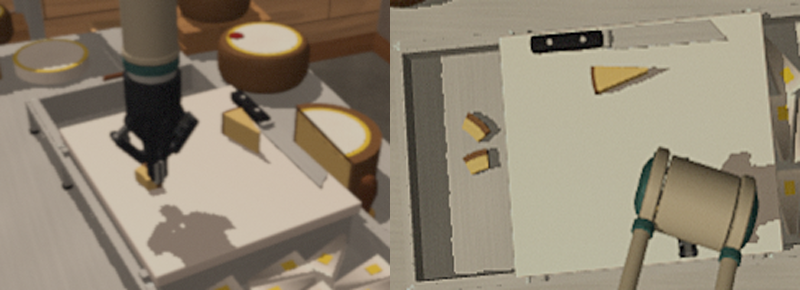

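Two rinds are in the scrap pan (477,126 and 480,160). The finger is placed behind the third.

>>> {"name": "step_arm", "arguments": {"increments": [{"grip":0,"delta_pos":[0,0,-0.018],"twist":0},{"grip":0,"delta_pos":[0,0,-0.01],"twist":0},{"grip":0,"delta_pos":[0,0,-0.002],"twist":0},{"grip":0,"delta_pos":[0,0,0],"twist":0},{"grip":0,"delta_pos":[-0.0008,0.008,0],"twist":0},{"grip":0,"delta_pos":[-0.0008,0.008,0],"twist":0},{"grip":0,"delta_pos":[-0.0008,0.008,0],"twist":0},{"grip":0,"delta_pos":[-0.0008,0.008,0],"twist":0},{"grip":0,"delta_pos":[-0.0008,0.008,0],"twist":0},{"grip":0,"delta_pos":[-0.0008,0.008,0],"twist":0}]}}

```text
clock: 12.87
position: [0.4543, -0.0065, 0.1001]
ee_rot: [0.527, 0.471, 0.527, -0.471]
contact_force: [0.5, -0.6, -0.2]
width: -0.0002
```

```bash
cat > num.py <<'E'
import sys
from h import *
n=sys.argv[1]; s=np.load('st.npz'); p=manip.get_state()['position']; print('tcp',((p[:2]-s['ctr'])@s['R']).round(3),p[2])
for cam in ('side','top'):
    d=shot(cam,f'pics/{cam}{n}.png'); h=cv2.cvtColor(cv2.imread(f'pics/{cam}{n}.png'),cv2.COLOR_BGR2HSV)
    m=((h[...,1]>75)&(h[...,2]>60)).astype(np.uint8); k,l,st,c=cv2.connectedComponentsWithStats(m)
    for i in range(1,k):
        w=(to_world(d,[c[i]],.105)[0,:2]-s['ctr'])@s['R']
        if st[i,4]>8 and abs(w[0])<.16 and abs(w[1])<.38 and w[1]>-.19: print(cam,st[i],c[i].round(1),w.round(3))
E
python3 num.py 8
```

```text
tcp [-0.091 -0.003] 0.10009478352671448
side [252 154   9  10  31] [256.2 157.9] [0.078 0.358]
side [243 157   7  10  23] [246.5 161. ] [0.046 0.352]
side [222 171   6   4  20] [224.4 172.6] [-0.032  0.316]
side [304 193  27  33 564] [316.8 208.3] [0.099 0.045]
side [237 230  10  13  72] [241.4 234.7] [-0.103  0.027]
top [287 219  36  16 359] [301.6 225. ] [0.092 0.029]
top [209 245  18  16 165] [216.8 252.9] [0.042 0.242]
top [209 265  17  14 158] [218.  271.6] [-0.004  0.243]
```

Run:
```python
from h import *
s=np.load('st.npz'); d=np.load('pics/side8.npy',allow_pickle=True).item()
def pr(x,y,z): 
    w=s['ctr']+s['R']@np.array([x,y])/1000; return to_px(d,[[*w,z]])[0].round(0)
for n,(x0,x1,y0,y1) in {'rind straight':(-104,-79,8,52),'across':(-113,-70,8,33)}.items():
    q=np.array([pr(x,y,z) for x in(x0,x1) for y in(y0,y1) for z in(.095,.115)]); print(n,q.min(0),q.max(0))
q=np.array([pr(x,y,z) for x in(-105,-77) for y in(-14,8) for z in(.1,.12)]); print('finger',q.min(0),q.max(0))
h=cv2.cvtColor(cv2.imread('pics/side8.png'),cv2.COLOR_BGR2HSV); print(''.join('#' if a else '.' for a in h[234,228:265,1]>75)); 
for v in range(226,248): print(v,' '.join('%3d'%a for a in h[v,230:264,2]))
```

```text
rind straight [236. 223.] [255. 243.]
across [236. 226.] [259. 244.]
finger [243. 230.] [260. 247.]
.........########....................
226 194 179 142  96  52  24  21  24  23  22  17  25  24  23  26  23  22  22  16  23  16  25  31  24  25  21  24  52 113 163 188 195 197 197
227 204 198 186 156 105  57  28  19  20  19  25  18  25  25  25  19  21  19  16  26  25  17  24  25  26  25  31  80 149 191 204 204 205 204
228 205 205 202 187 163 123  79  39  19  27  24  23  22  26  17  25  24  19  21  19  20  25  26  27  25  27  46 110 167 197 205 206 205 206
229 206 206 205 202 195 176 133  75  31  18  23  27  36  40  30  23  22  24  24  25  21  34  39  43  44  40  60 124 178 200 205 205 205 205
230 205 205 204 205 203 193 164 111  62  38  37  61  94  98  61  23  21  23  26  27  37  49  54  65  73  64  67 128 180 199 205 206 205 205
231 205 205 206 204 204 197 175 131  97  78  86 116 150 151  93  29  18  24  31  47  64  63  54  63  76  66  69 131 180 201 204 205 204 205
232 206 205 204 204 205 200 181 141 121 118 126 149 172 165 104  31  24  24  40  65  75  67  55  57  72  67  67 124 177 20
[... 1417 characters left out ...]

243 205 205 205 205 205 206 205 206 204 205 205 206 205 202 194 176 142 114  96  91  89  80  73  65  77  99 121 147 176 200 205 205 205 206
244 205 205 205 205 205 205 206 205 205 205 206 205 204 203 201 189 160 134 124 114 103  92  95  96 107 120 129 140 167 193 203 205 204 206
245 205 206 206 204 205 205 205 205 205 207 206 205 205 204 205 199 184 163 147 130 120 118 123 126 126 130 132 133 147 173 191 198 204 205
246 205 205 205 205 205 205 205 204 206 205 205 205 205 205 205 204 201 191 170 142 130 129 132 131 132 132 133 132 134 143 158 179 199 205
247 205 205 205 206 205 205 206 206 205 205 206 205 205 205 205 204 202 189 158 138 132 132 133 133 133 132 132 131 131 134 141 165 194 202
```

The left edge is where I'd expect for a centred rind. Continuing the push.

>>> {"name": "step_arm", "arguments": {"increments": [{"grip":0,"delta_pos":[-0.0008,0.008,0],"twist":0},{"grip":0,"delta_pos":[-0.0008,0.008,0],"twist":0},{"grip":0,"delta_pos":[-0.0008,0.008,0],"twist":0},{"grip":0,"delta_pos":[-0.0008,0.008,0],"twist":0},{"grip":0,"delta_pos":[-0.0008,0.008,0],"twist":0},{"grip":0,"delta_pos":[-0.0008,0.008,0],"twist":0}]}}

```text
clock: 13.47
position: [0.4493, 0.0413, 0.0998]
ee_rot: [0.527, 0.471, 0.527, -0.471]
contact_force: [0.6, -0.1, 0.1]
width: -0.0002
```

```bash
cat > pr.py <<'E'
import sys
from h import *
n=sys.argv[1]; s=np.load('st.npz'); d=np.load(f'pics/side{n}.npy',allow_pickle=True).item(); p=manip.get_state()['position']
x,y=(p[:2]-s['ctr'])@s['R']*1000; f=y+11
def box(x0,x1,y0,y1,z0,z1):
    q=to_px(d,[[*(s['ctr']+s['R']@np.array([a,b])/1000),z] for a in(x0,x1) for b in(y0,y1) for z in(z0,z1)]); return q.min(0).round(),q.max(0).round()
print('straight',box(x-12.5,x+12.5,f,f+44,.095,.115),'across',box(x-21,x+21,f,f+25,.095,.115),'finger',box(x-14.5,x+14.5,y-11,f,.1,.12))
E
python3 num.py 9; python3 pr.py 9
```

```text
tcp [-0.091  0.045] 0.09977156539562351
side [304 193  26  33 559] [316.7 208.3] [0.099 0.045]
side [229 219  10  12  67] [233.4 223.6] [-0.102  0.076]
top [288 219  35  16 360] [301.7 225. ] [0.092 0.029]
top [209 245  18  17 166] [216.8 253. ] [0.042 0.242]
top [209 265  17  14 158] [218.  271.6] [-0.004  0.243]
straight (array([228., 212.]), array([247., 232.])) across (array([228., 215.]), array([250., 233.])) finger (array([235., 220.]), array([251., 235.]))
```

The push is stable.

>>> {"name": "step_arm", "arguments": {"increments": [{"grip":0,"delta_pos":[-0.0008,0.008,0],"twist":0},{"grip":0,"delta_pos":[-0.0008,0.008,0],"twist":0},{"grip":0,"delta_pos":[-0.0008,0.008,0],"twist":0},{"grip":0,"delta_pos":[-0.0008,0.008,0],"twist":0},{"grip":0,"delta_pos":[-0.0008,0.008,0],"twist":0},{"grip":0,"delta_pos":[-0.0008,0.008,0],"twist":0},{"grip":0,"delta_pos":[-0.0008,0.008,0],"twist":0},{"grip":0,"delta_pos":[-0.0008,0.008,0],"twist":0},{"grip":0,"delta_pos":[-0.0008,0.008,0],"twist":0}]}}

```text
clock: 14.32
position: [0.4422, 0.1133, 0.0998]
ee_rot: [0.527, 0.471, 0.527, -0.471]
contact_force: [0.5, -0.7, -0.1]
width: -0.0003
```

```bash
python3 num.py 10; python3 pr.py 10
```

```text
tcp [-0.091  0.117] 0.09981994850994523
side [245 166   8   5  19] [248.7 167.8] [0.036 0.312]
side [304 193  26  33 560] [316.7 208.3] [0.099 0.045]
side [218 203   9  13  64] [221.8 208. ] [-0.102  0.152]
top [288 219  35  16 356] [301.6 225. ] [0.092 0.029]
top [209 245  18  16 163] [216.7 252.9] [0.042 0.242]
top [209 265  17  14 159] [218.  271.6] [-0.004  0.242]
top [222 294   3  22  35] [222.7 305.1] [-0.086  0.237]
top [245 306   9   7  15] [249.6 308.5] [-0.1    0.172]
straight (array([218., 198.]), array([235., 216.])) across (array([217., 201.]), array([238., 217.])) finger (array([223., 205.]), array([239., 219.]))
```

Still centred. Pushing 110 mm more, over the edge.

>>> {"name": "step_arm", "arguments": {"increments": [{"grip":0,"delta_pos":[-0.0009,0.009,0],"twist":0},{"grip":0,"delta_pos":[-0.0009,0.009,0],"twist":0},{"grip":0,"delta_pos":[-0.0009,0.009,0],"twist":0},{"grip":0,"delta_pos":[-0.0009,0.009,0],"twist":0},{"grip":0,"delta_pos":[-0.0009,0.009,0],"twist":0},{"grip":0,"delta_pos":[-0.0009,0.009,0],"twist":0},{"grip":0,"delta_pos":[-0.0009,0.009,0],"twist":0},{"grip":0,"delta_pos":[-0.0009,0.009,0],"twist":0},{"grip":0,"delta_pos":[-0.0009,0.009,0],"twist":0},{"grip":0,"delta_pos":[-0.0009,0.009,0],"twist":0}]}}

```text
clock: 15.25
position: [0.4332, 0.2035, 0.0998]
ee_rot: [0.527, 0.471, 0.527, -0.471]
contact_force: [0.1, -0.8, 0.2]
width: -0.0003
```

>>> {"name": "step_arm", "arguments": {"increments": [{"grip":0,"delta_pos":[-0.0009,0.009,0],"twist":0},{"grip":0,"delta_pos":[-0.0009,0.009,0],"twist":0},{"grip":0,"delta_pos":[0,0,0],"twist":0},{"grip":0,"delta_pos":[0,0,0],"twist":0},{"grip":0,"delta_pos":[0,0,0.03],"twist":0},{"grip":0,"delta_pos":[0,0,0.03],"twist":0},{"grip":0,"delta_pos":[0,0,0.03],"twist":0},{"grip":0,"delta_pos":[-0.02,0.03,0.01],"twist":0},{"grip":0,"delta_pos":[-0.02,0.03,0],"twist":0},{"grip":0,"delta_pos":[-0.02,0.03,0],"twist":0}]}}

```text
clock: 16.08
position: [0.3719, 0.3109, 0.2012]
ee_rot: [0.527, 0.473, 0.526, -0.471]
contact_force: [-0.1, 0.5, -0.6]
width: -0.0001
```

>>> {"name": "step_arm", "arguments": {"increments": [{"grip":0,"delta_pos":[-0.02,0.03,0],"twist":0},{"grip":0,"delta_pos":[-0.02,0.03,0],"twist":0},{"grip":0,"delta_pos":[-0.02,0.03,0],"twist":0},{"grip":0,"delta_pos":[-0.02,0.03,0],"twist":0},{"grip":0,"delta_pos":[-0.01,0.03,0],"twist":0},{"grip":0,"delta_pos":[0,0,0],"twist":0},{"grip":0,"delta_pos":[0,0,0],"twist":0}]}}

```text
clock: 16.67
position: [0.2811, 0.4611, 0.1995]
ee_rot: [0.528, 0.47, 0.527, -0.471]
contact_force: [0.1, -0.7, -1.2]
width: 0.0001
```

```bash
python3 look.py 11
```

```text
[0.2817784  0.45938469 0.19952682] [-0.2141505   0.47792613]
```

View pics/c11.png

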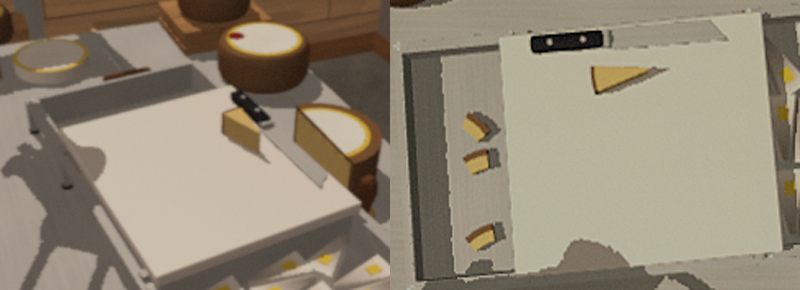

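All three rinds are in the scrap pan (477,126; 480,160; 482,236). The board holds only the wedge and the knife, both unmoved, and the arm is clear.

Run:
```python
from h import *
a=cv2.imread('pics/top1.png').astype(int);b=cv2.imread('pics/top11.png').astype(int)
for n,(x0,y0,x1,y1) in {'wedge/knife':(245,195,375,236),'trier':(125,230,142,280),'half wheel+stamp':(270,130,375,180),'brush':(480,262,548,292)}.items(): print(n,abs(a-b)[y0:y1,x0:x1].max(2).mean().round(1))
manip.sign_off()
```

```text
wedge/knife 2.9
trier 4.3
half wheel+stamp 3.5
brush 3.2
the job is handed in; nothing more can be done
```

The job is handed in. I swept the three rind ends one at a time along the board with the shut fingertips and off its +y end into the empty scrap pan. I used about 17 s of the 70 s.

- **Last picture:** all three rinds lie in the scrap pan, and only the wedge and the knife are left on the board. The arm is clear of everything.
- **Nothing else moved:** comparing the top images from before and after shows only noise-level change (about 3–4 grey levels) around the wedge, knife, half wheel, stamp, trier and brush.
- **Along the way:** rinds 1 and 2, counting in the order I swept them, drifted sideways off the finger. I backed off and re-centred, once for the first and twice for the second. The board measured about 324 x 396 mm in the top image against the stated 330 x 400 mm. I took this as edge-reading error, and it did not affect the sweeps. No check failed.

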